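# Fetch the red-capped half bottle from under its hold-down bars

## Robot

A 6-joint arm with a two-finger parallel gripper is mounted at the origin on the work surface; the furniture and walls round the work are solid. World frame = base frame: x ahead of the robot, y to its left, z up, the work surface at z = 0. Lengths are in m, angles in rad, forces in N, time in s.
With the tool pointing down it reaches from about 0.375 to 0.975 m from the base axis. Payload 3.8 kg.
Tool frame: the origin (TCP) lies midway between the tips of the shut fingers; the grasp point (between the pads) lies 19 mm behind it; z points along the fingers, y is the line along which they close (so a half turn about z gives the same grasp; the last joint's range is limited). The gripper opens to 85 mm and grips with 20 to 120 N. Pads are 22 mm wide; open, the fingers measure 114 mm over their backs; the gripper's body (76 mm by 85 mm) begins 54 mm behind the grasp point. The pads swing forward as they close: fully open they stand 13 mm farther back than shut.
Start: joints at [-1.363, 0.264, 1.604, -0, 1.274, -0.037], TCP at [0.164, -0.655, 0.231] pointing down, gripper open.
Joint ranges: [-2.63, 2.63], [-0.94, 2.18], [0.31, 2.57], [-1.31, 4.45], [0, 2.66], [-2.55, 2.55]. Speed limits (rad/s): [2.57, 2.57, 3.14, 3.14, 3.14, 3.14].

## Interface

Orientations are given as a rotation vector (axis times angle).
In Python, from workcell import status, read_camera, workorder, masks_of gives the robot as it stands.
- The arm moves only by the tool drive_tool, never from a script. Its argument "rows" is a list of rows, each a list of 7 numbers: the turn, a rotation vector about the tool's x, y, z in degrees, then the shift along the tool's x, y, z in m, then the opening, from 0 (shut) to 1 (fully open). In form: [[ax, ay, az, tx, ty, tz, claw], ...]. A call has 1 to 8 rows; each row shifts and turns the commanded pose from where the row before left it, along the tool's axes as they then stand; what a row does not reach is not made up. A row lasts 1/12 s, in which the tool goes at most 41.7 mm and 7.16 degrees, less where a joint would pass 70% of its speed; a pose out of reach is approached as far as the arm can. A call is refused whole if a number of a shift passes 0.0417 or a number of a turn 7.16, either way. A call with a gripper value outside its range is refused whole. The fingers move at their own pace and stop on an object; "force" is the grip in N (left out, the last holds). Time passes only in rows, so rows that do not move let the fingers close. It gives the time, the measured TCP pose, the force, the opening and the grip force at its end, in the units of the state.
- status.read_state(): the state, without advancing time (a new reading comes with each control period).
- read_camera(name): name is "scene" or "top" or "wrist"; returns a dict with "color" (480x640x3 uint8, red, green, blue), "intrinsics" (3x3 intrinsics, pixels), "world_from_camera" (4x4, takes a point from camera to world coordinates); the wrist camera has in their place "mount" (4x4, takes a point from camera to tool coordinates, whose origin is the TCP and whose axes are the flange's). Camera axes: x right, y up, looking along -z (the intrinsics and any distortion apply to the point x, -y, -z); pixel columns grow to the right and rows downward; lengths in m; the calibration is good to about 2 mm. A picture is of the moment at which its call begins: read the wrist's pose just before it. There is no depth.
- workorder.finish_job(): hands the job in; it is judged then, once.
Trained networks look in a picture, given as the dict that the camera call returned (one of the last four; its "shot" number tells which), for a name from the list of things; names that differ only in an ending like _2 or _b are one class to them, and where a whole thing is asked for, a point or a joint stands for the part that bears it (a point fixed in the world has none). Each returns a list of dicts, best first, with "score" (0 to 1); they miss things now and then, are a little off and sometimes report something else, mostly with a low value. They report only what shows in the picture. A call takes as long as a camera call.
- masks_of(picture, name): "mask" (480x640 bool, what is visible of it) and "bbox" ([left, top, right, bottom] in pixels, round what is visible of it).
The state is a dict: "time": time; "q": joint angles; "joint_vel": joint speeds; "joint_torque": joint torques, N m; "tool_pos": TCP position; "tcp_rot": TCP orientation; "wrist_force": force on the tool from outside, world axes, zero at the start; "torque": the same for the moment, N m; "width": opening from 0.0 (shut) to 1.0 (fully open); "grip_force": force on a finger pad.
Only numpy, scipy, OpenCV 4.12 (cv2) and the standard library are available. Lean on these libraries where they do the work, as an engineer would, in place of code of your own. Each camera call takes 0.05 s, during which the arm holds its last target. There are 200 camera calls.

## Task

A guest has chosen the half bottle with the red cap that lies in the pale wooden packing frame under the two hold-down bars. Lift both bars off and set them down together on the black rubber mat, then lay the red-capped bottle in the dark wooden serving stand with its body in the wide hollow and its neck in the narrow one. Finally put both bars back in the frame, each fully home in the slots it came from, so that the black-capped bottle, which must stay lying in its place throughout, is held down again.

Things in the scene. Friction and masses are not known exactly. Their poses are not given: they have to be found in the camera images.
- packing_frame: Pale wood frame, fixed, 186 (x) x 268 mm (y); origin: centre of underside. 2 bottles lie along y at x=+-43, axis 52 up, bases at y=-122, necks to +y. Side walls 24, ends 50 high. At y=-92 (bodies) and y=+78 (necks) a post each side (x=76..93, 44 wide in y, 88 high) has a slot open at top for a bar's end: 26 wide in y, flared mouth (7), seat at z=64; 3 mm play at each bar end in x.
- body_bar: Dark brown hold-down bar of the bottle bodies, loose, 166 (x) x 20 (y) mm, 32 high, with a raised grip in the middle (44 long, top at 52); two wide hollows below. 0.13 kg. Origin: centre of underside, z up. Sits in the frame's slots at y=-92, underside 64 mm up, x along the frame's x (half turn is the same). Stands by itself on its underside.
- neck_bar: White-painted wooden hold-down bar of the bottle necks, loose: outside shape, size, weight and origin as the dark bar, but with two small hollows below (does not go down over bottle bodies). Sits in the frame's slots at y=+78, underside 64 mm above the frame's underside.
- red_bottle: Half bottle with red cap, the one wanted, lying in either lane: body 59 mm across, 135 long, neck 31 across from 160 to its end, 243 overall; about 0.66 kg, centre of mass 92 mm from the base (free to grip there, 27 mm to the other bottle). Origin: centre of the base; z axis from base to neck, level here.
- black_bottle: Half bottle with black cap in the other lane of the frame: same shape, 247 mm overall; it stays where it is. Origin: centre of its base, z axis from base to neck.
- serving_stand: Dark wood stand for one lying half bottle, fixed, 215 x 84 mm; origin: centre of underside. The bottle lies along x, axis 52 mm up, neck to -x, base centre at x=+122. Two hollowed boards 18 mm thick carry it: wide hollow at x=+92 (board 80 wide, 37 high), narrow one at x=-78 (54 wide, 46 high); between them a base board 15 mm high.
- bar_mat: Black ribbed rubber bar mat, fixed, 190 (x) x 130 mm (y), top 4 mm up. Origin: centre of underside. Both bars fit on it side by side, along its x axis at about y=+33 and -33 mm.

How it is judged:
On the way, in this order (a step that is already met when the one before it is completed fails the run):
1. both hold-down bars have been set down on the mat together and let go (x of body_bar in the frame of bar_mat between -0.08 and 0.08 m and y of body_bar in the frame of bar_mat between -0.06 and 0.06 m and height (world z) of each of body_bar, neck_bar below 0.03 m and contact force between the fingers and body_bar below 0.3 N and linear speed of each of body_bar, neck_bar below 0.02 m/s and x of neck_bar in the frame of bar_mat between -0.08 and 0.08 m and y of neck_bar in the frame of bar_mat between -0.06 and 0.06 m and contact force between the fingers and neck_bar below 0.3 N), for 0.2 s.
2. the red-capped bottle has been laid in the stand, neck in the narrow hollow, and let go (x of red_bottle in the frame of serving_stand between 0.107 and 0.137 m and y of red_bottle in the frame of serving_stand between -0.01 and 0.01 m and z of red_bottle in the frame of serving_stand between 0.043 and 0.061 m and angle between the z axis of red_bottle and the x axis of serving_stand, either way round below 0.12 rad and contact force between the fingers and red_bottle below 0.3 N and linear speed of red_bottle below 0.02 m/s), for 0.2 s.
At the end, for the whole second after the job is handed in: Red-capped bottle still in the stand, neck in the narrow hollow (15 mm along, 10 mm across, 9 mm in height, 0.12 rad); dark bar in the body slots, white bar in the neck slots (8 mm, underside 58 to 69 mm up, 0.12 rad); black-capped bottle within 15 mm of its start; all released, at rest (all of step 2 and x of body_bar in the frame of packing_frame between -0.008 and 0.008 m and y of body_bar in the frame of packing_frame between -0.1 and -0.084 m and z of body_bar in the frame of packing_frame between 0.058 and 0.069 m and angle between the x axis of each of body_bar, neck_bar and the x axis of packing_frame, either way round below 0.12 rad and angle between each of body_bar, neck_bar's own z axis and vertical below 0.12 rad and linear speed of each of body_bar, neck_bar, black_bottle below 0.02 m/s and x of neck_bar in the frame of packing_frame between -0.008 and 0.008 m and y of neck_bar in the frame of packing_frame between 0.07 and 0.086 m and z of neck_bar in the frame of packing_frame between 0.058 and 0.069 m and distance of black_bottle from where it was at the start of the episode below 0.015 m); the robot touches nothing.
It fails at once if the black-capped bottle is shifted by more than 30 mm (distance of black_bottle from where it was at the start of the episode above 0.03 m).
It also fails if it takes over 138 s, if anything falls off the work surface, if the arm or the gripper's body presses on something with over 40 N, if the wrist force passes 120 N, or if a joint passes its speed limit or range.

## Working session

There is one attempt and no reset: what is moved stays moved. The work goes in short steps, Python scripts to look and compute and a tool call to move; the robot and the scene stay as the last step left them, time stands still between calls to the robot, and variables do not carry over. Pictures are saved under pics/ and viewed, at most 14 in all, crops included, and the job is handed in when it is done.

Besides the shell and the picture viewer there is one more tool, called after "Emit:" as name(argument=value, ...) on one line, values as JSON. drive_tool: Moves the arm, as the interface text tells. Its arguments: {"type":"object","properties":{"rows":{"type":"array"},"force":{"type":"number"}},"required":["rows"]}

```bash
ls; mkdir -p pics; cat > h.py <<'E'
import numpy as np, cv2
from scipy.spatial.transform import Rotation as R
from workcell import status, read_camera, workorder, masks_of
def save(p,n): cv2.imwrite(f'pics/{n}.png',p['color'][:,:,::-1])
def w_from_c(p,st=None):
    if 'world_from_camera' in p: return np.array(p['world_from_camera'])
    T=np.eye(4);T[:3,:3]=R.from_rotvec(st['tcp_rot']).as_matrix();T[:3,3]=st['tool_pos'];return T@np.array(p['mount'])
def px2w(p,uv,z,st=None):
    "pixel(s) -> world at height z"
    T=w_from_c(p,st);uv=np.atleast_2d(np.asarray(uv,float))
    d=cv2.undistortPoints(uv[:,None],np.array(p['intrinsics'],float),np.array(p.get('distortion',np.zeros(5)),float))[:,0]
    d=np.c_[d[:,0],-d[:,1],-np.ones(len(d))]@T[:3,:3].T
    return T[:3,3]+d*((z-T[2,3])/d[:,2])[:,None]
E
python3 - <<'E'
from h import *
s=status.read_state();print(s)
for n in('top','scene'):
    p=read_camera(n);save(p,n)
    print(n,p.keys(),np.round(p['intrinsics'],1).tolist(),np.round(p['world_from_camera'],3).tolist())
    for k in ['packing_frame','body_bar','neck_bar','red_bottle','black_bottle','serving_stand','bar_mat']:
        print(k,[(round(m['score'],2),np.round(m['bbox']).tolist()) for m in masks_of(p,k)[:2]])
E
```

```text
pics
{'time': 0.0, 'q': array([-1.36291878e+00,  2.64763917e-01,  1.60541099e+00, -4.12267684e-06,
        1.27370174e+00, -3.68919358e-02]), 'joint_vel': array([-0.00114396,  0.00124931,  0.00061308,  0.00048272,  0.00093387,
        0.00058087]), 'joint_torque': array([ 1.27203948e-03, -5.15112126e+01, -3.67313719e+01,  1.60415138e-04,
        1.28136249e-02,  5.27927781e-07]), 'tool_pos': array([ 0.16342165, -0.65414467,  0.22993481]), 'tcp_rot': array([-3.11583604e+00, -3.83248043e-01,  3.12288990e-04]), 'wrist_force': array([-0.26253433,  0.04193136,  0.01971612]), 'torque': array([-0.04212406, -0.06104051, -0.00608774]), 'grip_force': 0.0, 'width': 1.001464381626523}
top dict_keys(['color', 'intrinsics', 'world_from_camera', 'shot']) [[603.1, 0.0, 331.8], [0.0, 603.1, 227.3], [0.0, 0.0, 1.0]] [[-0.023, 0.985, -0.17, 0.294], [-0.999, -0.027, -0.021, -0.021], [-0.025, 0.17, 0.985, 1.161], [0.0, 0.0, 0.0, 1.0]]
packing_frame [(0.82, [267.0, 160.0, 430.0, 304.0])]
body_bar [(0.82, [374.0, 168.0, 416.0, 256.0])]
neck_bar [(0.82, [287.0, 196.0, 329.0, 286.0])]
red_bottle [(0.63, [275.0, 173.0, 404.0, 241.0])]
black_bottle [(0.67, [288.0, 215.0, 421.0, 282.0])]
serving_stand [(0.84, [424.0, 152.0, 503.0, 268.0])]
bar_mat [(0.79, [178.0, 239.0, 258.0, 348.0])]
scene dict_keys(['color', 'intrinsics', 'world_from_camera', 'shot']) [[475.6, 0.0, 321.3], [0.0, 475.6, 235.6], [0.0, 0.0, 1.0]] [[1.0, -0.016, 0.002, 0.454], [0.012, 0.655, -0.756, -0.787], [0.011, 0.756, 0.655, 0.725], [0.0, 0.0, 0.0, 1.0]]
packing_frame [(0.8, [277.0, 193.0, 399.0, 312.0])]
body_bar [(0.66, [307.0, 241.0, 388.0, 274.0])]
neck_bar [(0.81, [288.0, 192.0, 358.0, 221.0])]
red_bottle [(0.56, [333.0, 210.0, 387.0, 278.0])]
black_bottle [(0.62, [298.0, 214.0, 345.0, 292.0])]
serving_stand [(0.88, [295.0, 306.0, 423.0, 373.0])]
bar_mat [(0.91, [254.0, 176.0, 331.0, 207.0])]
```

View pics/top.png

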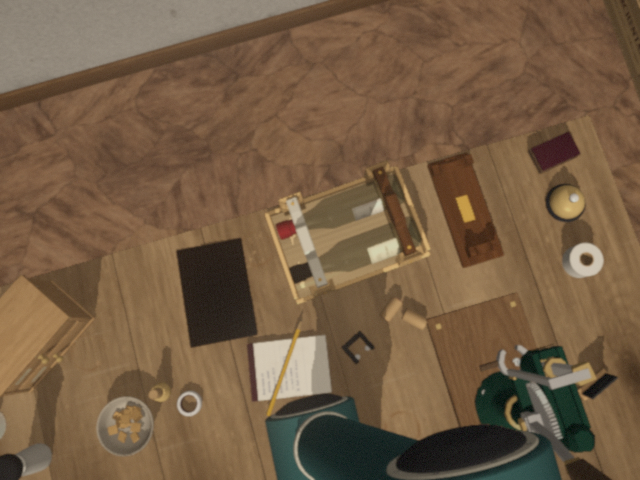

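View pics/scene.png

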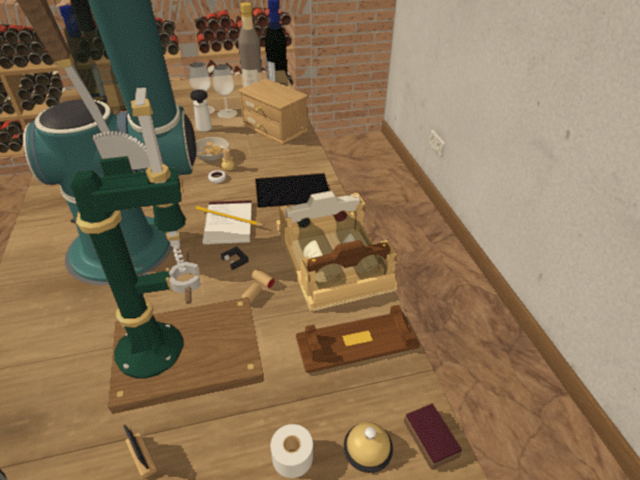

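The top view shows the frame at about (347,232), necks to the left (+y), with red on the far (+x) side. The mat is at (217,293) and the stand at (466,209) with its wide board at one end. Next I fit poses by hull overlap.

```bash
cat > fit.py <<'E'
from h import *
from scipy.optimize import minimize
def box(x0,x1,y0,y1,z0,z1): return np.array([[x,y,z] for x in(x0,x1) for y in(y0,y1) for z in(z0,z1)])/1000
bar=np.r_[box(-83,83,-10,10,0,32),box(-22,22,-10,10,0,52)]
M={'packing_frame':np.r_[box(-93,93,-134,134,0,24),box(-60,60,-134,134,0,50),box(-93,93,-114,-70,0,88),box(-93,93,56,100,0,88)],
'serving_stand':np.r_[box(-107.5,107.5,-42,42,0,15),box(83,101,-40,40,0,37),box(-87,-69,-27,27,0,46)],
'bar_mat':box(-95,95,-65,65,0,4),'body_bar':bar,'neck_bar':bar}
M['serving_stand']=np.r_[box(-107.5,107.5,-27,27,0,15),box(83,101,-40,40,0,37),box(-87,-69,-27,27,0,46)] if 0 else M['serving_stand']
def proj(p,P,st=None):
    T=np.linalg.inv(w_from_c(p,st));c=P@T[:3,:3].T+T[:3,3];K=np.array(p['intrinsics'])
    q=np.c_[c[:,0],-c[:,1],-c[:,2]]@K.T;return q[:,:2]/q[:,2:]
def hull(uv,S=4,shape=(480,640)):
    im=np.zeros((shape[0]*S,shape[1]*S),np.uint8)
    h=cv2.convexHull(np.round((uv+.5)*S*16-8).astype(np.int32));cv2.fillConvexPoly(im,h,1,shift=4);return im>0
def fit(name,views,x0,z=0.,verbose=1):
    obs=[]
    for p,st in views:
        m=masks_of(p,name)
        if not m: print('none',name);continue
        mm=m[0]['mask'].astype(np.uint8);n,l,s,_=cv2.connectedComponentsWithStats(mm)
        keep=np.isin(l,[i for i in range(1,n) if s[i,4]>0.05*mm.sum()]);ys,xs=np.nonzero(keep)
        pts=np.r_[[np.c_[xs+a,ys+b] for a in(-.5,.5) for b in(-.5,.5)]].reshape(-1,2).astype(float)
        obs.append((p,st,hull(pts)))
    def c(v):
        Rz=R.from_euler('z',v[2]).as_matrix();P=M[name]@Rz.T+[v[0],v[1],z];t=0
        for p,st,o in obs:
            h=hull(proj(p,P,st));t+=1-(h&o).sum()/(h|o).sum()
        return t/len(obs)
    best=None
    for k in(0.01,0.003):
        b=x0 if best is None else best.x
        best=minimize(c,b,method='Nelder-Mead',options=dict(initial_simplex=[b]+[np.array(b)+d for d in np.diag([k,k,k*6])],xatol=1e-4,fatol=1e-4,maxiter=120))
    if verbose:print(name,np.round(best.x,4),'deg',round(np.degrees(best.x[2]),1),'cost',round(best.fun,3))
    return best.x
E
python3 - <<'E'
from fit import *
ps=[(read_camera(n),None) for n in('top','scene')]
g=lambda u,v,z=0:px2w(ps[0][0],(u,v),z)[0,:2]
print('mat corners',[g(*a).round(3) for a in((178,250),(241,239),(257,333),(192,347))])
f0=[*g(347,232,.05),0.25];f=fit('packing_frame',ps,f0)
for v in ps: fit('packing_frame',[v],f)
fit('serving_stand',ps,[*g(466,209,.02),0.25])
fit('serving_stand',ps,[*g(466,209,.02),0.25+np.pi])
fit('bar_mat',ps,[*g(217,293),0.15])
for n,y in(('body_bar',-.092),('neck_bar',.078)):
    d=R.from_euler('z',f[2]).apply([0,y,0]);print('exp',(f[:2]+d[:2]).round(4));fit(n,ps,[f[0]+d[0],f[1]+d[1],f[2]],.064)
E
```

```text
mat corners [array([0.457, 0.305]), array([0.476, 0.182]), array([0.294, 0.151]), array([0.271, 0.275])]
packing_frame [ 0.477  -0.0237  0.3333] deg 19.1 cost 0.42
packing_frame [ 0.477  -0.0237  0.3333] deg 19.1 cost 0.016
packing_frame [0.5079 0.0669 0.0447] deg 2.6 cost 0.778
serving_stand [ 0.5206 -0.2532  0.271 ] deg 15.5 cost 0.056
serving_stand [ 0.5215 -0.2534  3.3895] deg 194.2 cost 0.066
bar_mat [0.3731 0.2306 0.1655] deg 9.5 cost 0.06
exp [ 0.5071 -0.1107]
body_bar [ 0.5074 -0.1094  0.3333] deg 19.1 cost 0.086
exp [0.4514 0.05  ]
neck_bar [0.4539 0.0498 0.3235] deg 18.5 cost 0.121
```

```bash
python3 - <<'E'
from fit import *
a=read_camera('top');b=read_camera('scene')
for ua,ub in(((565,365),(130,185)),((600,385),(60,60)),((560,375),(140,95)),((490,405),(150,350))):
    for z in(0,.1,.2,.3,.4,.5): print(ua,z,px2w(a,ua,z)[0,:2].round(3),px2w(b,ub,z)[0,:2].round(3))
s=status.read_state();p=read_camera('wrist');save(p,'w0');print(np.round(p['mount'],3).tolist(),np.round(p['intrinsics'][0],1))
E
```

```text
(565, 365) 0 [ 0.222 -0.425] [-0.054  0.241]
(565, 365) 0.1 [ 0.228 -0.39 ] [0.016 0.1  ]
(565, 365) 0.2 [ 0.234 -0.355] [ 0.086 -0.042]
(565, 365) 0.3 [ 0.24  -0.321] [ 0.156 -0.184]
(565, 365) 0.4 [ 0.247 -0.286] [ 0.226 -0.326]
(565, 365) 0.5 [ 0.253 -0.251] [ 0.296 -0.468]
(600, 385) 0 [ 0.184 -0.486] [-0.605  1.097]
(600, 385) 0.1 [ 0.194 -0.446] [-0.459  0.837]
(600, 385) 0.2 [ 0.203 -0.406] [-0.313  0.577]
(600, 385) 0.3 [ 0.213 -0.366] [-0.167  0.317]
(600, 385) 0.4 [ 0.222 -0.326] [-0.021  0.057]
(600, 385) 0.5 [ 0.231 -0.286] [ 0.125 -0.202]
(560, 375) 0 [ 0.204 -0.414] [-0.192  0.787]
(560, 375) 0.1 [ 0.212 -0.38 ] [-0.103  0.57 ]
(560, 375) 0.2 [ 0.219 -0.346] [-0.014  0.353]
(560, 375) 0.3 [ 0.227 -0.313] [0.075 0.136]
(560, 375) 0.4 [ 0.235 -0.279] [ 0.165 -0.082]
(560, 375) 0.5 [ 0.243 -0.245] [ 0.254 -0.299]
(490, 405) 0 [ 0.153 -0.281] [ 0.145 -0.275]
(490, 405) 0.1 [ 0.165 -0.259] [ 0.188 -0.345]
(490, 405) 0.2 [ 0.177 -0.236] [ 0.23  -0.416]
(490, 405) 0.3 [ 0.189 -0.214] [ 0.273 -0.487]
(490, 405) 0.4 [ 0.201 -0.192] [ 0.316 -0.558]
(490, 405) 0.5 [ 0.213 -0.169] [ 0.358 -0.628]
[[-0.001, 0.95, 0.312, 0.079], [1.0, 0.001, -0.001, 0.0], [-0.001, 0.312, -0.95, -0.142], [0.0, 0.0, 0.0, 1.0]] [332.6   0.  320.3]
```

View pics/w0.png

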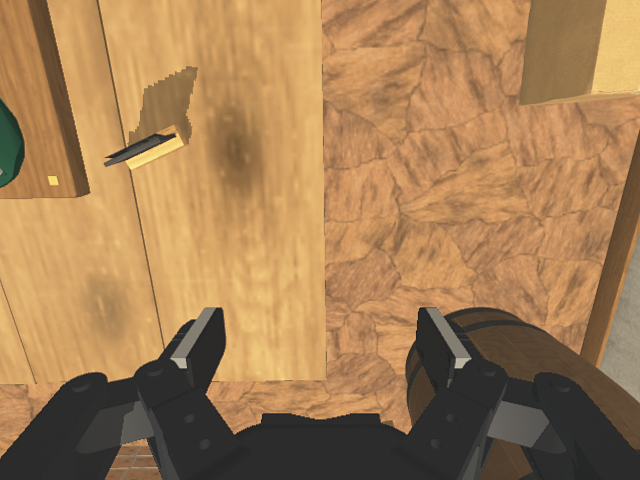

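The corkscrew is tall (about 0.5 m, at r≈0.36), so I keep the hand outside and swing round at a height of 0.33.

Emit:
drive_tool(rows=[[0,0,0,0.038,-0.006,-0.012,1],[0,0,0,0.038,-0.006,-0.012,1],[0,0,0,0.038,-0.006,-0.012,1],[0,0,0,0.038,-0.006,-0.012,1],[0,0,0,0.038,-0.006,-0.012,1],[0,0,0,0.038,-0.006,-0.012,1],[0,0,0,0.038,-0.006,-0.012,1],[0,0,0,0.038,-0.006,-0.012,1]])

```text
time: 2.42
tool_pos: [0.4485, -0.5336, 0.328]
tcp_rot: [3.118, 0.384, 0.0]
wrist_force: [0.9, -0.8, 0.8]
width: 0.997
grip_force: 0.0
```

Emit:
drive_tool(rows=[[0,0,0,0,-0.041,0,1],[0,0,0,0,-0.041,0,1],[0,0,0,0,-0.041,0,1],[0,0,0,0,-0.041,0,1],[0,0,0,0,-0.041,0,1],[0,0,0,0,-0.041,0,1],[0,0,0,0,-0.041,0,1],[0,0,0,0,-0.041,0,1]])

```text
time: 3.08
tool_pos: [0.3665, -0.2147, 0.3273]
tcp_rot: [3.118, 0.383, 0.001]
wrist_force: [0.6, 0.8, -0.1]
width: 1.001
grip_force: 0.0
```

```bash
python3 - <<'E'
from fit import *
s=status.read_state();p=read_camera('wrist');save(p,'w1')
print(s['time'],s['tool_pos'],s['tcp_rot'],s['width'])
v=[(p,s)]
fit('packing_frame',v,[.477,-.0237,.333]);fit('serving_stand',v,[.52,-.253,.271]);fit('serving_stand',v,[.52,-.253,.271+np.pi])
E
```

```text
3.0833 [ 0.3665338  -0.21465125  0.32726444] [3.11812519e+00 3.82589543e-01 8.63922749e-04] 1.0013988044104707
packing_frame [ 0.4768 -0.0253  0.3246] deg 18.6 cost 0.246
serving_stand [ 0.5205 -0.254   0.2675] deg 15.3 cost 0.004
serving_stand [ 0.5205 -0.2542  3.4042] deg 195.0 cost 0.027
```

View pics/w1.png

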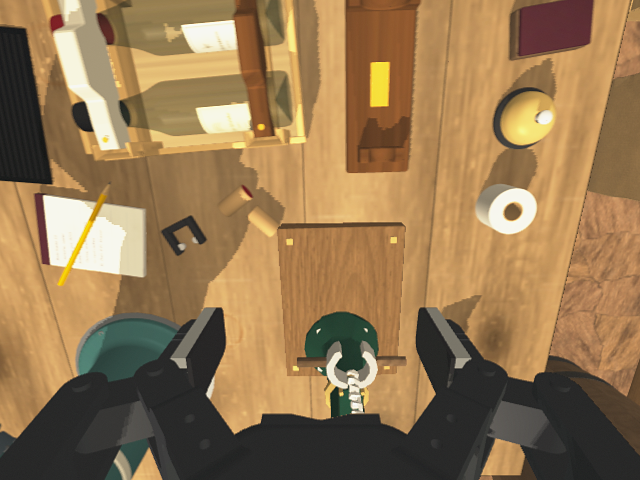

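The stand's narrow hollow is at (380,155), the near side, so the stand's yaw is 15.3° and the neck goes towards the robot. The fit there is very tight (0.004). Next I move forward, away from the corkscrew, and over the frame.

Emit:
drive_tool(rows=[[0,0,0,0.037,0,0,1],[0,0,0,0.037,0,0,1],[0,0,0,0.037,0,0,1],[0,0,0,0.035,0,0,1],[0,0,0,0,-0.04,0,1],[0,0,0,0,-0.04,0,1],[0,0,0,0,-0.04,0,1],[0,0,-5,0,-0.035,0,1]])

```text
time: 3.95
tool_pos: [0.4722, -0.0301, 0.3264]
tcp_rot: [-3.098, -0.517, 0.003]
wrist_force: [-0.1, -0.5, -0.1]
width: 0.998
grip_force: 0.0
```

```bash
cat >> h.py <<'E'
def psi(s):
    x=R.from_rotvec(s['tcp_rot']).as_matrix();return np.degrees(np.arctan2(x[1,0],x[0,0])),np.degrees(np.arccos(-x[2,2]))
def go(x,y,z,ps):
    "shift in tool axes (turn done first) and turn about tool z"
    s=status.read_state();p,t=psi(s);a=np.radians(ps);d=np.array([x,y,z])-s['tool_pos']
    print('t',round(s['time'],2),'pos',s['tool_pos'].round(4),'psi %.2f tilt %.2f'%(p,t),'turn az %.2f'%-((ps-p+180)%360-180),'shift',np.round([d[0]*np.cos(a)+d[1]*np.sin(a),d[0]*np.sin(a)-d[1]*np.cos(a),-d[2]],4),'w %.3f q1 %.2f q6 %.2f'%(s['width'],s['q'][0],s['q'][5]))
E
python3 - <<'E'
from fit import *
s=status.read_state();p=read_camera('wrist');save(p,'w2')
v=[(p,s)]
f=fit('packing_frame',v,[.477,-.0245,.33]);fit('serving_stand',v,[.52,-.253,.271]);fit('bar_mat',v,[.373,.23,.165])
for n,y in(('body_bar',-.092),('neck_bar',.078)):
    d=R.from_euler('z',f[2]).apply([0,y,0]);print('exp',(f[:2]+d[:2]).round(4));fit(n,v,[f[0]+d[0],f[1]+d[1],f[2]],.064)
go(*(f[0]-.092*-np.sin(f[2]),f[1]-.092*np.cos(f[2])),.2,np.degrees(f[2]))
E
```

```text
packing_frame [ 0.477  -0.0242  0.3257] deg 18.7 cost 0.011
serving_stand [ 0.5212 -0.255   0.2809] deg 16.1 cost 0.027
bar_mat [0.3746 0.2298 0.1687] deg 9.7 cost 0.011
exp [ 0.5065 -0.1114]
body_bar [ 0.5073 -0.1101  0.3302] deg 18.9 cost 0.02
exp [0.4521 0.0497]
neck_bar [0.454  0.0491 0.3337] deg 19.1 cost 0.03
t 4.25 pos [ 0.4723 -0.0321  0.3272] psi 18.91 tilt 0.05 turn az 0.25 shift [0.007  0.086  0.1272] w 1.003 q1 -0.12 q6 1.12
```

View pics/w2.png

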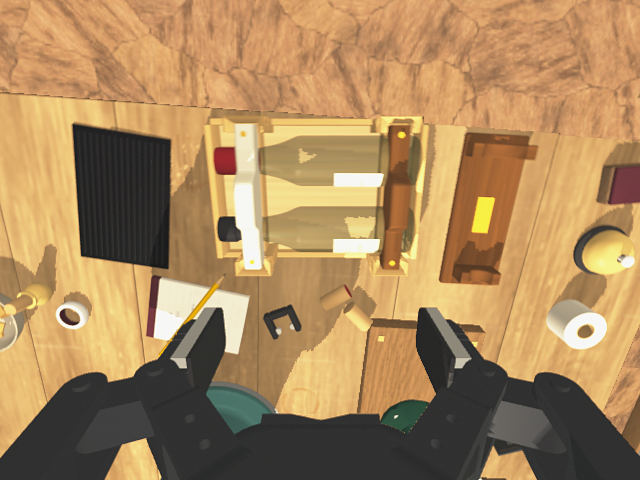

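The view shows the frame cleanly, the white bar at (247,195) and the dark bar at (399,195). The fits agree within about 1.5 mm. Going to the dark bar.

Emit:
drive_tool(rows=[[0,0,0,0.0025,0.0285,0,0.6],[0,0,0,0.0025,0.0285,0,0.6],[0,0,0,0.0025,0.0285,0,0.6],[0,0,0,0,0,0.04,0.6],[0,0,0,0,0,0.04,0.6],[0,0,0,0,0,0.04,0.6],[0,0,0,0,0,0.04,0.6],[0,0,0,0,0,0,0.6]])

```text
time: 4.92
tool_pos: [0.4999, -0.1095, 0.158]
tcp_rot: [-3.093, -0.513, 0.024]
wrist_force: [-2.1, 0.2, -1.0]
width: 0.599
grip_force: 0.0
```

```bash
python3 - <<'E'
from fit import *
s=status.read_state();p=read_camera('wrist')
v=[(p,s)]
b=fit('body_bar',v,[.507,-.1107,.33],.064)
go(.507,-.1107,.086,18.9)
E
```

```text
body_bar [ 0.5065 -0.1105  0.3275] deg 18.8 cost 0.024
t 5.02 pos [ 0.5053 -0.1102  0.166 ] psi 18.88 tilt 0.24 turn az -0.02 shift [0.0015 0.001  0.08  ] w 0.598 q1 -0.26 q6 0.98
```

Emit:
drive_tool(rows=[[0,0,0,0.001,0.001,0.03,0.6],[0,0,0,0,0,0.03,0.6],[0,0,0,0,0,0.02,0.6],[0,0,0,0,0,0,0.6],[0,0,0,0,0,0,0],[0,0,0,0,0,0,0],[0,0,0,0,0,0,0],[0,0,0,0,0,0,0]], force=40)

```text
time: 5.68
tool_pos: [0.5106, -0.1105, 0.0908]
tcp_rot: [3.096, 0.519, 0.009]
wrist_force: [-0.4, -0.3, 7.6]
width: 0.229
grip_force: 43.3
```

Emit:
drive_tool(rows=[[0,0,0,0,0,0,0],[0,0,0,0,0,0,0],[0,0,0,0,0,-0.01,0],[0,0,0,0,0,-0.02,0],[0,0,0,0,0,-0.03,0],[0,0,0,0,0,-0.04,0],[0,0,0,0,0,-0.04,0],[0,0,0,0,0,0,0]])

```text
time: 6.35
tool_pos: [0.5129, -0.1109, 0.2381]
tcp_rot: [3.092, 0.518, 0.023]
wrist_force: [1.9, 0.1, 0.1]
width: 0.227
grip_force: 42.4
```

```bash
python3 - <<'E'
from fit import *
s=status.read_state();p=read_camera('wrist');v=[(p,s)]
print(s['wrist_force'],s['width'],s['grip_force'])
for z in(.195,.2): fit('body_bar',v,[.507,-.1107,.33],z)
m=np.array([.3742,.230]);a=np.radians(9.7)
t=m-.033*np.array([-np.sin(a),np.cos(a)]);print(t)
go(*t,.22,9.7)
E
```

```text
[1.89954536 0.05430732 0.10109831] 0.22728081202013223 42.35819156456273
body_bar [ 0.5097 -0.1124  0.3372] deg 19.3 cost 0.134
body_bar [ 0.5096 -0.1122  0.3333] deg 19.1 cost 0.119
[0.37976015 0.19747179]
t 6.5 pos [ 0.5078 -0.1096  0.2284] psi 19.03 tilt 0.10 turn az 9.33 shift [-0.0745 -0.3243  0.0084] w 0.229 q1 -0.26 q6 0.98
```

The dark bar is held and lifted. Carrying it to the mat.

Emit:
drive_tool(rows=[[0,0,4.7,0,0,0,0],[0,0,4.6,0,0,0,0],[0,0,0,-0.0093,-0.0405,0,0],[0,0,0,-0.0093,-0.0405,0,0],[0,0,0,-0.0093,-0.0405,0,0],[0,0,0,-0.0093,-0.0405,0,0],[0,0,0,-0.0093,-0.0405,0,0],[0,0,0,-0.0093,-0.0405,0,0]])

```text
time: 7.17
tool_pos: [0.4088, 0.1214, 0.2249]
tcp_rot: [3.13, 0.265, -0.007]
wrist_force: [0.2, 0.2, -1.3]
width: 0.227
grip_force: 42.2
```

Emit:
drive_tool(rows=[[0,0,0,-0.0093,-0.0405,0,0],[0,0,0,-0.0093,-0.0405,0,0],[0,0,0,0,0,0.03,0],[0,0,0,0,0,0.04,0],[0,0,0,0,0,0.04,0],[0,0,0,0,0,0.04,0],[0,0,0,0,0,0,0],[0,0,0,0,0,0,0]])

```text
time: 7.83
tool_pos: [0.3753, 0.1953, 0.0735]
tcp_rot: [3.127, 0.266, -0.016]
wrist_force: [-0.4, 0.2, -0.3]
width: 0.225
grip_force: 42.1
```

```bash
python3 - <<'E'
from fit import *
s=status.read_state();p=read_camera('wrist');v=[(p,s)];print(s['wrist_force'],s['width'])
fit('bar_mat',v,[.3742,.23,.169])
z=s['tool_pos'][2]-.024
fit('body_bar',v,[.38,.1975,.169],z)
go(.38,.1975,.030,9.7)
E
```

```text
[-0.35013082  0.17386025 -0.26589987] 0.2247334474161462
bar_mat [0.3732 0.2302 0.1694] deg 9.7 cost 0.111
body_bar [0.3716 0.1943 0.17  ] deg 9.7 cost 0.123
t 7.98 pos [0.3813 0.1978 0.0792] psi 9.71 tilt 0.19 turn az 0.01 shift [-0.0014  0.      0.0492] w 0.224 q1 0.42 q6 1.82
```

Emit:
drive_tool(rows=[[0,0,0,0,0,0.025,0],[0,0,0,0,0,0.015,0],[0,0,0,0,0,0.008,0],[0,0,0,0,0,0.002,0],[0,0,0,0,0,0,0],[0,0,0,0,0,0,0],[0,0,0,0,0,0,0.45],[0,0,0,0,0,0,0.45]])

```text
time: 8.65
tool_pos: [0.3819, 0.198, 0.0295]
tcp_rot: [-3.129, -0.266, -0.007]
wrist_force: [-0.2, -0.3, 0.8]
width: 0.447
grip_force: 0.0
```

Emit:
drive_tool(rows=[[0,0,0,0,0,0,0.45],[0,0,0,0,0,0,0.45],[0,0,0,0,0,-0.02,0.45],[0,0,0,0,0,-0.04,0.5],[0,0,0,0,0,-0.04,0.6],[0,0,0,0,0,-0.04,0.6],[0,0,0,0,0,-0.03,0.6],[0,0,0,0,0,0,0.6]])

```text
time: 9.32
tool_pos: [0.3843, 0.1992, 0.2053]
tcp_rot: [-3.126, -0.266, -0.021]
wrist_force: [0.6, 0.0, 0.5]
width: 0.6
grip_force: 0.0
```

```bash
python3 - <<'E'
from fit import *
s=status.read_state();p=read_camera('wrist');v=[(p,s)]
fit('bar_mat',v,[.3742,.23,.169])
fit('body_bar',v,[.38,.1975,.169],.004)
fit('neck_bar',v,[.453,.0494,.33],.064)
go(.453,.0494,.2,18.9)
E
```

```text
bar_mat [0.3737 0.2299 0.1698] deg 9.7 cost 0.014
body_bar [0.3778 0.1962 0.1651] deg 9.5 cost 0.022
neck_bar [0.4531 0.0499 0.3255] deg 18.6 cost 0.057
t 9.52 pos [0.3788 0.1967 0.196 ] psi 9.72 tilt 0.12 turn az -9.18 shift [ 0.0225  0.1634 -0.004 ] w 0.601 q1 0.42 q6 1.82
```

Emit:
drive_tool(rows=[[0,0,-4.6,0,0,0,0.6],[0,0,-4.6,0,0,0,0.6],[0,0,0,0.0056,0.0408,0,0.6],[0,0,0,0.0056,0.0408,0,0.6],[0,0,0,0.0056,0.0408,0,0.6],[0,0,0,0.0056,0.0408,0,0.6],[0,0,0,0,0,0.03,0.6],[0,0,0,0,0,0,0.6]])

```text
time: 10.18
tool_pos: [0.4501, 0.0475, 0.161]
tcp_rot: [-3.099, -0.509, 0.017]
wrist_force: [-1.5, 0.9, -0.9]
width: 0.598
grip_force: 0.0
```

```bash
python3 - <<'E'
from fit import *
s=status.read_state();p=read_camera('wrist');v=[(p,s)]
fit('neck_bar',v,[.453,.0494,.33],.064)
go(.453,.0496,.087,18.9)
E
```

```text
neck_bar [0.4532 0.0495 0.325 ] deg 18.6 cost 0.042
t 10.28 pos [0.451  0.0496 0.1641] psi 18.85 tilt 0.44 turn az -0.05 shift [0.0019 0.0007 0.0771] w 0.604 q1 0.05 q6 1.30
```

Emit:
drive_tool(rows=[[0,0,0,0.001,0,0.03,0.6],[0,0,0,0,0,0.03,0.6],[0,0,0,0,0,0.016,0.6],[0,0,0,0,0,0,0.6],[0,0,0,0,0,0,0],[0,0,0,0,0,0,0],[0,0,0,0,0,0,0],[0,0,0,0,0,0,0]], force=40)

```text
time: 10.95
tool_pos: [0.4563, 0.0509, 0.0933]
tcp_rot: [3.099, 0.517, 0.006]
wrist_force: [0.2, 0.1, 2.5]
width: 0.224
grip_force: 41.0
```

Emit:
drive_tool(rows=[[0,0,0,0,0,0,0],[0,0,0,0,0,0,0],[0,0,0,0,0,-0.01,0],[0,0,0,0,0,-0.02,0],[0,0,0,0,0,-0.03,0],[0,0,0,0,0,-0.04,0],[0,0,0,0,0,-0.04,0],[0,0,0,0,0,0,0]])

```text
time: 11.62
tool_pos: [0.4598, 0.0504, 0.241]
tcp_rot: [3.097, 0.516, 0.024]
wrist_force: [1.6, -0.6, 0.4]
width: 0.225
grip_force: 40.5
```

```bash
python3 - <<'E'
from fit import *
s=status.read_state();print(s['width'],s['wrist_force'])
p=read_camera('wrist')
a=np.radians(9.7)
t=np.array([.3738,.230])+.034*np.array([-np.sin(a),np.cos(a)]);print(t)
go(*t,.22,9.7)
E
```

```text
0.22450950593668284 [ 1.58683189 -0.60693691  0.44254794]
[0.36807136 0.26351392]
t 11.67 pos [0.4583 0.0503 0.2374] psi 18.92 tilt 0.64 turn az 9.22 shift [-0.053  -0.2254  0.0174] w 0.226 q1 0.06 q6 1.30
```

Emit:
drive_tool(rows=[[0,0,4.6,0,0,0,0],[0,0,4.6,0,0,0,0],[0,0,0,-0.008,-0.0375,0,0],[0,0,0,-0.008,-0.0375,0,0],[0,0,0,-0.008,-0.0375,0,0],[0,0,0,-0.008,-0.0375,0,0],[0,0,0,-0.008,-0.0375,0,0],[0,0,0,-0.008,-0.0375,0,0]])

```text
time: 12.33
tool_pos: [0.3675, 0.2646, 0.23]
tcp_rot: [3.129, 0.265, -0.003]
wrist_force: [0.5, 0.7, -2.2]
width: 0.227
grip_force: 40.6
```

Emit:
drive_tool(rows=[[0,0,0,0,0,0.03,0],[0,0,0,0,0,0.04,0],[0,0,0,0,0,0.04,0],[0,0,0,0,0,0.04,0],[0,0,0,0,0,0,0],[0,0,0,0,0,0,0],[0,0,0,0,0,0,0]])

```text
time: 12.92
tool_pos: [0.3699, 0.2641, 0.0821]
tcp_rot: [-3.13, -0.266, -0.001]
wrist_force: [1.1, -0.1, -2.2]
width: 0.224
grip_force: 40.6
```

```bash
python3 - <<'E'
from fit import *
s=status.read_state();print(s['width'],s['wrist_force'])
go(.368,.2635,.030,9.7)
E
```

```text
0.2239019181842067 [ 1.08341318 -0.05742317 -2.17776432]
t 12.92 pos [0.3699 0.2641 0.0821] psi 9.72 tilt 0.03 turn az 0.02 shift [-0.002   0.0003  0.0521] w 0.224 q1 0.57 q6 1.97
```

Emit:
drive_tool(rows=[[0,0,0,0,0,0.025,0],[0,0,0,0,0,0.015,0],[0,0,0,0,0,0.008,0],[0,0,0,0,0,0.004,0],[0,0,0,0,0,0,0],[0,0,0,0,0,0,0],[0,0,0,0,0,0,0.45],[0,0,0,0,0,0,0.45]])

```text
time: 13.58
tool_pos: [0.3719, 0.2655, 0.0321]
tcp_rot: [-3.128, -0.266, -0.008]
wrist_force: [0.5, -0.1, -0.1]
width: 0.446
grip_force: 0.0
```

Emit:
drive_tool(rows=[[0,0,0,0,0,0,0.45],[0,0,0,0,0,0,0.45],[0,0,0,0,0,-0.02,0.45],[0,0,0,0,0,-0.04,0.45],[0,0,0,0,0,-0.04,0.8],[0,0,0,0,0,-0.04,0.8],[0,0,0,0,0,-0.04,0.8],[0,0,0,0,0,0,0.8]])

```text
time: 14.25
tool_pos: [0.3743, 0.2671, 0.219]
tcp_rot: [-3.123, -0.266, -0.023]
wrist_force: [1.4, 0.6, 1.5]
width: 0.791
grip_force: 0.0
```

```bash
python3 - <<'E'
from fit import *
s=status.read_state();p=read_camera('wrist');v=[(p,s)];t=read_camera('top')
for n,y in(('body_bar',.197),('neck_bar',.264)): fit(n,v,[.375,y,.169],.004)
a=np.radians(18.8);f=np.array([.477,-.0242])
b=f+[.043*np.cos(a)+.030*np.sin(a),.043*np.sin(a)-.030*np.cos(a)];print('grasp',b)
m=masks_of(t,'red_bottle')
if m:
    ys,xs=np.nonzero(m[0]['mask']);g=px2w(t,np.c_[xs,ys],.052)[:,:2]-f
    l=np.c_[g@[np.cos(a),np.sin(a)],g@[-np.sin(a),np.cos(a)]];print('red in frame',np.percentile(l,[1,50,99],axis=0).round(3))
go(*b,.2,108.8)
E
```

```text
body_bar [0.3777 0.1962 0.1659] deg 9.5 cost 0.044
neck_bar [0.3692 0.2638 0.1701] deg 9.7 cost 0.085
grasp [ 0.52737389 -0.03874205]
red in frame [[ 0.013 -0.124]
 [ 0.044 -0.021]
 [ 0.074  0.118]]
t 14.5 pos [0.3683 0.2633 0.2076] psi 9.73 tilt 0.18 turn az -99.07 shift [-0.3372  0.0532  0.0076] w 0.799 q1 0.57 q6 1.97
```

Both bars lie on the mat. The red bottle is at frame x=+44 mm as expected. Going over it and turning 99°.

Emit:
drive_tool(rows=[[0,0,0,0.0117,0.0361,0,0.82],[0,0,0,0.0117,0.0361,0,0.82],[0,0,0,0.0117,0.0361,0,0.82],[0,0,0,0.0117,0.0361,0,0.82],[0,0,0,0.0117,0.0361,0,0.82],[0,0,0,0.0117,0.0361,0,0.82],[0,0,0,0.0117,0.0361,0,0.82],[0,0,0,0.0117,0.0361,0,0.82]])

```text
time: 15.17
tool_pos: [0.5095, -0.0066, 0.2068]
tcp_rot: [-3.13, -0.266, 0.007]
wrist_force: [0.5, 0.7, 0.2]
width: 0.824
grip_force: 0.0
```

Emit:
drive_tool(rows=[[0,0,0,0.0117,0.0361,0,0.82],[0,0,-7.08,0,0,0,0.82],[0,0,-7.08,0,0,0,0.82],[0,0,-7.08,0,0,0,0.82],[0,0,-7.08,0,0,0,0.82],[0,0,-7.08,0,0,0,0.82],[0,0,-7.08,0,0,0,0.82],[0,0,-7.08,0,0,0,0.82]])

```text
time: 15.83
tool_pos: [0.5266, -0.0384, 0.2065]
tcp_rot: [-2.723, -1.561, 0.006]
wrist_force: [0.4, -0.5, -0.2]
width: 0.823
grip_force: 0.0
```

Emit:
drive_tool(rows=[[0,0,-7.08,0,0,0,0.82],[0,0,-7.08,0,0,0,0.82],[0,0,-7.08,0,0,0,0.82],[0,0,-7.08,0,0,0,0.82],[0,0,-7.08,0,0,0,0.82],[0,0,-7.08,0,0,0,0.82],[0,0,-7.08,0,0,0,0.82],[0,0,0,0,0,0,0.82]])

```text
time: 16.5
tool_pos: [0.5266, -0.0383, 0.2067]
tcp_rot: [-1.822, -2.555, 0.003]
wrist_force: [-0.2, -0.3, -0.5]
width: 0.818
grip_force: 0.0
```

```bash
python3 - <<'E'
from fit import *
s=status.read_state();p=read_camera('wrist');save(p,'w3')
a=np.radians(18.8);f=np.array([.477,-.0242])
for n in('red_bottle','black_bottle'):
    m=masks_of(p,n)
    if m:
        mm=m[0]['mask'];ys,xs=np.nonzero(mm);g=px2w(p,np.c_[xs,ys],.052,s)[:,:2]-f
        l=np.c_[g@[np.cos(a),np.sin(a)],g@[-np.sin(a),np.cos(a)]];print(n,m[0]['score'],np.percentile(l,[1,50,99],axis=0).round(3).tolist())
        for y in(-.09,-.06,-.03,0): 
            k=abs(l[:,1]-y)<.004
            if k.any(): print(y,np.percentile(l[k,0],[1,99]).round(4))
go(.5274,-.0387,.033,108.8)
E
```

```text
red_bottle 0.55 [[0.014, -0.132], [0.043, -0.005], [0.072, 0.121]]
-0.09 [0.0131 0.0719]
-0.06 [0.0128 0.0727]
-0.03 [0.0126 0.0726]
0 [0.0134 0.0725]
black_bottle 0.63 [[-0.074, -0.121], [-0.043, 0.002], [-0.014, 0.126]]
-0.09 [-0.0749 -0.0135]
-0.06 [-0.0752 -0.013 ]
-0.03 [-0.0745 -0.0134]
0 [-0.074  -0.0136]
t 16.65 pos [ 0.5272 -0.0383  0.2078] psi 108.66 tilt 0.16 turn az -0.14 shift [-4.000e-04  1.000e-04  1.748e-01] w 0.820 q1 -0.12 q6 -0.45
```

View pics/w3.png

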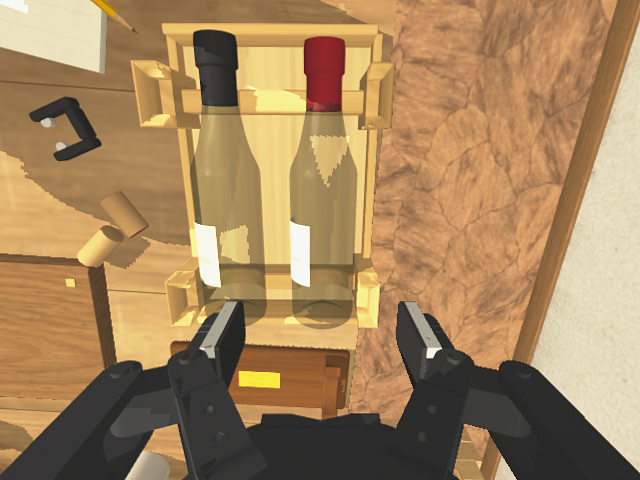

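Emit:
drive_tool(rows=[[0,0,0,0,0,0.04,0.82],[0,0,0,0,0,0.04,0.82],[0,0,0,0,0,0.04,0.82],[0,0,0,0,0,0.03,0.82],[0,0,0,0,0,0.02,0.82],[0,0,0,0,0,0.008,0.82],[0,0,0,0,0,0,0.82],[0,0,0,0,0,0,0.82]])

```text
time: 17.32
tool_pos: [0.5284, -0.0385, 0.0316]
tcp_rot: [-1.829, -2.554, 0.0]
wrist_force: [0.7, -0.4, 0.8]
width: 0.822
grip_force: 0.0
```

Emit:
drive_tool(rows=[[0,0,0,0,0,0,0.5],[0,0,0,0,0,0,0.5],[0,0,0,0,0,0,0.5],[0,0,0,0,0,0,0.5],[0,0,0,0,0,0,0.5]], force=70)

```text
time: 17.73
tool_pos: [0.5287, -0.039, 0.0337]
tcp_rot: [1.827, 2.554, 0.0]
wrist_force: [-5.0, -1.9, 5.5]
width: 0.669
grip_force: 75.0
```

Emit:
drive_tool(rows=[[0,0,0,0,0,-0.01,0.5],[0,0,0,0,0,-0.02,0.5],[0,0,0,0,0,-0.03,0.5],[0,0,0,0,0,-0.04,0.5],[0,0,0,0,0,-0.04,0.5],[0,0,0,0,0,-0.02,0.5],[0,0,0,0,0,0,0.5],[0,0,0,0,0,0,0.5]])

```text
time: 18.4
tool_pos: [0.529, -0.0384, 0.193]
tcp_rot: [1.826, 2.552, 0.003]
wrist_force: [-0.6, 0.1, -6.7]
width: 0.666
grip_force: 77.8
```

```bash
python3 - <<'E'
from fit import *
s=status.read_state();p=read_camera('wrist');save(p,'w4');print(s['wrist_force'],s['torque'],s['width'])
st=np.array([.5205,-.2542]);a=np.radians(15.4)
t=st+(.122-.092)*np.array([np.cos(a),np.sin(a)]);print(t)
for n in('red_bottle','black_bottle'):
    m=masks_of(p,n)
    if m: print(n,m[0]['score'],m[0]['bbox'])
go(*t,.19,195.4)
E
```

```text
[-0.61449453  0.11579527 -6.6983525 ] [-0.07509743  0.02972622 -0.00922804] 0.6658029232579646
[ 0.54942286 -0.24623332]
red_bottle 0.57 [240.6, 0.0, 401.6, 423.2]
black_bottle 0.72 [176.5, 19.5, 252.9, 336.6]
t 18.55 pos [ 0.5257 -0.0381  0.1882] psi 108.84 tilt 0.32 turn az -86.56 shift [ 0.0324 -0.207  -0.0018] w 0.669 q1 -0.12 q6 -0.45
```

View pics/w4.png

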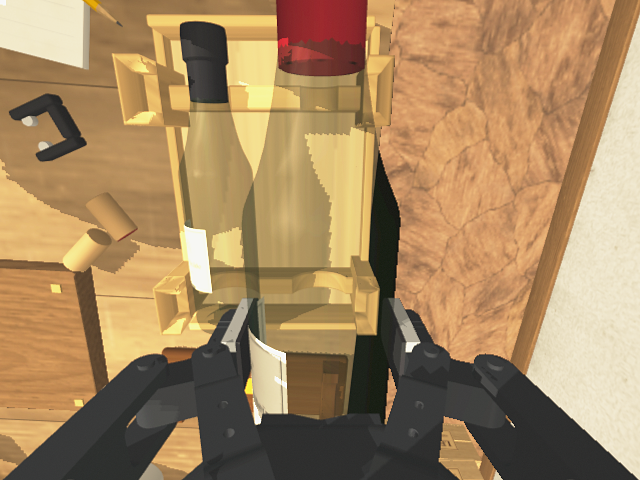

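Bottle held level, and the black one is undisturbed in the frame. Carrying it to the stand and turning.

Emit:
drive_tool(rows=[[0,0,0,-0.017,-0.0038,0,0.5],[0,0,0,-0.034,-0.0074,0,0.5],[0,0,0,-0.034,-0.0074,0,0.5],[0,0,0,-0.034,-0.0074,0,0.5],[0,0,0,-0.034,-0.0074,0,0.5],[0,0,0,-0.034,-0.0074,0,0.5],[0,0,0,-0.0177,-0.004,0,0.5],[0,0,-3.56,0,0,0,0.5]])

```text
time: 19.22
tool_pos: [0.5504, -0.2505, 0.1877]
tcp_rot: [-1.75, -2.605, 0.004]
wrist_force: [-0.0, 0.6, -5.9]
width: 0.671
grip_force: 77.5
```

Emit:
drive_tool(rows=[[0,0,-5,0,0,0,0.5],[0,0,-6,0,0,0,0.5],[0,0,-6,0,0,0,0.5],[0,0,-6,0,0,0,0.5],[0,0,-6,0,0,0,0.5],[0,0,-6,0,0,0,0.5],[0,0,-6,0,0,0,0.5],[0,0,-6,0,0,0,0.5]])

```text
time: 19.88
tool_pos: [0.5499, -0.2457, 0.1874]
tcp_rot: [-0.553, -3.086, -0.003]
wrist_force: [-0.0, -0.8, -6.5]
width: 0.671
grip_force: 77.5
```

Emit:
drive_tool(rows=[[0,0,-6,0,0,0,0.5],[0,0,-6,0,0,0,0.5],[0,0,-6,0,0,0,0.5],[0,0,-6,0,0,0,0.5],[0,0,-6,0,0,0,0.5],[0,0,-4,0,0,0,0.5],[0,0,-2,0,0,0,0.5],[0,0,0,0,0,0,0.5]])

```text
time: 20.55
tool_pos: [0.55, -0.2457, 0.1876]
tcp_rot: [0.422, -3.108, -0.005]
wrist_force: [-0.3, -0.1, -7.1]
width: 0.671
grip_force: 77.5
```

```bash
python3 - <<'E'
from fit import *
s=status.read_state();p=read_camera('wrist');save(p,'w5');print(s['wrist_force'],s['torque'],s['width'])
fit('serving_stand',[(p,s)],[.5205,-.2542,.2685])
go(.5494,-.2462,.1,195.4)
E
```

```text
[-0.30033668 -0.06250048 -7.09811059] [ 0.04812024  0.03388042 -0.02900713] 0.6708003367353212
none serving_standTraceback (most recent call last):
  File "<stdin>", line 3, in <module>
  File "fit.py", line 32, in fit
    best=minimize(c,b,method='Nelder-Mead',options=dict(initial_simplex=[b]+[np.array(b)+d for d in np.diag([k,k,k*6])],xatol=1e-4,fatol=1e-4,maxiter=120))
    res = _minimize_neldermead(fun, x0, args, callback, bounds=bounds,
                               **options)
    fsim[k] = func(sim[k])
              ~~~~^^^^^^^^
    fx = function(np.copy(x), *(wrapper_args + args))
  File "fit.py", line 28, in c
    return t/len(obs)
           ~^~~~~~~~~
ZeroDivisionError: division by zero
```

View pics/w5.png

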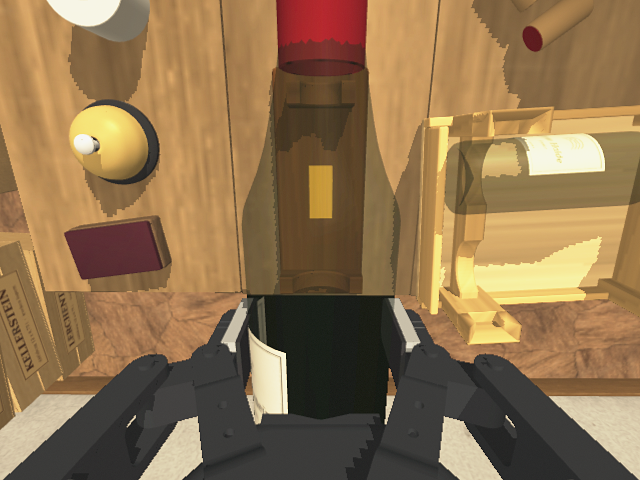

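The stand shows through the bottle, parallel and centred (narrow hollow at (325,95), wide at (320,285)). Lowering.

Emit:
drive_tool(rows=[[0,0,0,0,0,0.02,0.5],[0,0,0,0,0,0.035,0.5],[0,0,0,0,0,0.035,0.5],[0,0,0,0,0,0.03,0.5],[0,0,0,0,0,0.015,0.5],[0,0,0,0,0,0.01,0.5],[0,0,0,0,0,0,0.5],[0,0,0,0,0,0,0.5]])

```text
time: 21.32
tool_pos: [0.5518, -0.2466, 0.046]
tcp_rot: [0.42, -3.113, -0.001]
wrist_force: [1.3, -0.4, -6.2]
width: 0.668
grip_force: 77.2
```

Emit:
drive_tool(rows=[[0,0,0,0,0,0.003,0.5],[0,0,0,0,0,0.003,0.5],[0,0,0,0,0,0,0.5],[0,0,0,0,0,0,0.5]])

```text
time: 21.65
tool_pos: [0.5523, -0.2469, 0.0412]
tcp_rot: [-0.421, 3.112, -0.001]
wrist_force: [1.0, 0.0, -6.8]
width: 0.669
grip_force: 77.3
```

```bash
python3 - <<'E'
from fit import *
s=status.read_state();print(s['wrist_force'],s['torque'])
go(.5494,-.2462,.0325,195.4)
E
```

```text
[ 0.96057309  0.04591206 -6.81616118] [-0.00480191 -0.04776631 -0.02005665]
t 21.65 pos [ 0.5523 -0.2469  0.0412] psi -164.60 tilt 0.08 turn az -0.00 shift [0.0026 0.0014 0.0087] w 0.669 q1 -0.46 q6 -2.30
```

Emit:
drive_tool(rows=[[0,0,0,0.001,0.001,0.003,0.5],[0,0,0,0.001,0,0.003,0.5],[0,0,0,0,0,0.002,0.5],[0,0,0,0,0,0,0.5],[0,0,0,0,0,0,0.5]])

```text
time: 22.07
tool_pos: [0.5494, -0.246, 0.0331]
tcp_rot: [0.422, -3.113, -0.0]
wrist_force: [-4.1, 3.6, 3.1]
width: 0.669
grip_force: 78.3
```

```bash
python3 - <<'E'
from fit import *
s=status.read_state();print(s['wrist_force'],s['torque'])
go(.5494,-.2462,.0325,195.4)
E
```

```text
[-4.07727742  3.62339602  3.13757115] [0.35914491 0.57437766 0.16980882]
t 22.07 pos [ 0.5494 -0.246   0.0331] psi -164.57 tilt 0.03 turn az 0.03 shift [ 0.0001 -0.0002  0.0006] w 0.669 q1 -0.46 q6 -2.30
```

Emit:
drive_tool(rows=[[0,0,0,0,0,0,0.72],[0,0,0,0,0,0,0.85],[0,0,0,0,0,0,0.85],[0,0,0,0,0,0,0.85],[0,0,0,0,0,-0.02,0.85],[0,0,0,0,0,-0.04,0.85],[0,0,0,0,0,-0.04,0.85],[0,0,0,0,0,-0.04,0.85]])

```text
time: 22.73
tool_pos: [0.5493, -0.2462, 0.1734]
tcp_rot: [0.421, -3.113, -0.001]
wrist_force: [0.6, -0.6, 0.3]
width: 0.851
grip_force: 0.0
```

Emit:
drive_tool(rows=[[0,0,0,0,0,-0.04,0.6],[0,0,0,0,0,-0.04,0.6],[0,0,0,0,0,0,0.6]])

```text
time: 22.98
tool_pos: [0.5547, -0.2488, 0.2639]
tcp_rot: [-0.419, 3.098, -0.016]
wrist_force: [2.0, -0.9, 1.2]
width: 0.599
grip_force: 0.0
```

```bash
python3 - <<'E'
from fit import *
s=status.read_state();p=read_camera('wrist');save(p,'w6')
f=np.array([.5205,-.2542]);a=np.radians(15.4)
for q,st in((p,s),(read_camera('top'),None)):
    m=masks_of(q,'red_bottle')
    if m:
        ys,xs=np.nonzero(m[0]['mask']);g=px2w(q,np.c_[xs,ys],.052,st)[:,:2]-f
        l=np.c_[g@[np.cos(a),np.sin(a)],g@[-np.sin(a),np.cos(a)]];print(m[0]['score'],np.percentile(l,[.5,50,99.5],axis=0).round(4).tolist())
        for x in(.09,.06,0,-.09): 
            k=abs(l[:,0]-x)<.004
            if k.any(): print(x,np.percentile(l[k,1],[1,99]).round(4))
go(.378,.1963,.22,9.6)
E
```

```text
0.81 [[-0.124, -0.029], [0.0037, 0.0006], [0.1289, 0.0303]]
0.09 [-0.0291  0.0301]
0.06 [-0.0286  0.0292]
0 [-0.0284  0.0304]
-0.09 [-0.0131  0.0149]
0.74 [[0.0408, -0.018], [0.0914, 0.0105], [0.1255, 0.0311]]
0.09 [-0.017   0.0301]
0.06 [0.0043 0.0312]
t 23.18 pos [ 0.5492 -0.246   0.2514] psi -164.60 tilt 0.06 turn az -174.20 shift [-0.095  -0.4647  0.0314] w 0.598 q1 -0.46 q6 -2.30
```

View pics/w6.png

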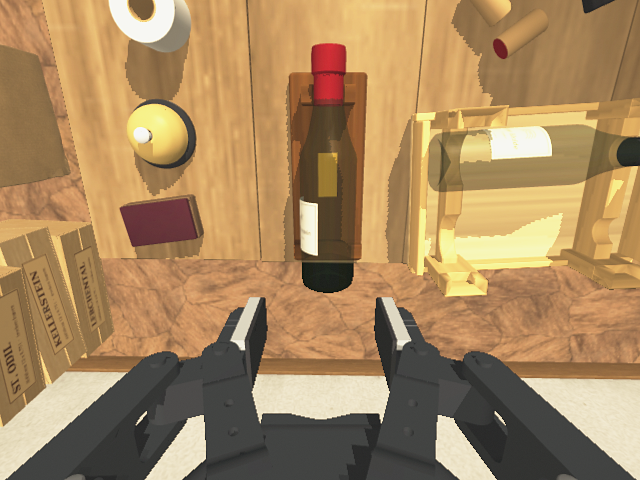

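The bottle lies properly in the stand (neck in the narrow board at (327,95), within about 2 mm). Now I fetch the dark bar, using the half-turn symmetry.

Emit:
drive_tool(rows=[[0,0,5.8,0,0,0,0.6],[0,0,0,0.0079,0.0387,0,0.6],[0,0,0,0.0079,0.0387,0,0.6],[0,0,0,0.0079,0.0387,0,0.6],[0,0,0,0.0079,0.0387,0,0.6],[0,0,0,0.0079,0.0387,0,0.6],[0,0,0,0.0079,0.0387,0,0.6],[0,0,0,0.0079,0.0387,0,0.6]])

```text
time: 23.85
tool_pos: [0.4475, 0.0131, 0.2496]
tcp_rot: [0.261, -3.126, -0.001]
wrist_force: [0.2, 1.2, 0.3]
width: 0.6
grip_force: 0.0
```

Emit:
drive_tool(rows=[[0,0,0,0.0079,0.0387,0,0.5],[0,0,0,0.0079,0.0387,0,0.5],[0,0,0,0.0079,0.0387,0,0.5],[0,0,0,0.0079,0.0387,0,0.5],[0,0,0,0.0079,0.0387,0,0.5],[0,0,0,0,0,0.04,0.5],[0,0,0,0,0,0.03,0.5],[0,0,0,0,0,0,0.5]])

```text
time: 24.52
tool_pos: [0.3721, 0.1942, 0.1739]
tcp_rot: [0.266, -3.115, 0.008]
wrist_force: [-1.4, -0.7, -1.9]
width: 0.497
grip_force: 0.0
```

```bash
python3 - <<'E'
from fit import *
s=status.read_state();p=read_camera('wrist');save(p,'w7')
b=fit('body_bar',[(p,s)],[.378,.1963,.166],.004);fit('neck_bar',[(p,s)],[.369,.2638,.17],.004)
go(b[0],b[1],.028,189.6)
E
```

```text
body_bar [0.377  0.1967 0.1685] deg 9.7 cost 0.028
neck_bar [0.3681 0.2637 0.1755] deg 10.1 cost 0.101
t 24.67 pos [0.3783 0.1954 0.1818] psi -170.42 tilt 0.13 turn az -0.02 shift [0.001  0.0015 0.1538] w 0.496 q1 0.42 q6 -1.32
```

Emit:
drive_tool(rows=[[0,0,0,0.0008,0.0013,0.03,0.5],[0,0,0,0,0,0.04,0.5],[0,0,0,0,0,0.04,0.5],[0,0,0,0,0,0.03,0.5],[0,0,0,0,0,0.013,0.5],[0,0,0,0,0,0,0.5],[0,0,0,0,0,0,0.5],[0,0,0,0,0,0,0.5]])

```text
time: 25.33
tool_pos: [0.3803, 0.1977, 0.0316]
tcp_rot: [-0.261, 3.127, 0.002]
wrist_force: [-0.3, 0.4, -0.0]
width: 0.498
grip_force: 0.0
```

Emit:
drive_tool(rows=[[0,0,0,0,0,0,0],[0,0,0,0,0,0,0],[0,0,0,0,0,0,0],[0,0,0,0,0,0,0],[0,0,0,0,0,0,0],[0,0,0,0,0,0,0]], force=40)

```text
time: 25.83
tool_pos: [0.3797, 0.1978, 0.0314]
tcp_rot: [-0.263, 3.126, 0.002]
wrist_force: [-0.2, -0.4, 7.0]
width: 0.227
grip_force: 40.2
```

```bash
python3 - <<'E'
from fit import *
go(.5068,-.1108,.22,198.8)
E
```

```text
t 25.83 pos [0.3797 0.1978 0.0314] psi -170.38 tilt 0.25 turn az -9.18 shift [-0.0209 -0.3331 -0.1886] w 0.227 q1 0.42 q6 -1.32
```

Emit:
drive_tool(rows=[[0,0,0,0,0,-0.01,0],[0,0,0,0,0,-0.03,0],[0,0,0,0,0,-0.04,0],[0,0,0,0,0,-0.04,0],[0,0,0,0,0,-0.04,0],[0,0,0,0,0,-0.04,0],[0,0,0,0,0,0,0],[0,0,0,0,0,0,0]])

```text
time: 26.5
tool_pos: [0.3794, 0.1979, 0.2334]
tcp_rot: [-0.263, 3.123, 0.004]
wrist_force: [-0.0, -0.2, -2.1]
width: 0.227
grip_force: 39.5
```

```bash
python3 - <<'E'
from fit import *
go(.5068,-.1108,.22,198.8)
E
```

```text
t 26.5 pos [0.3794 0.1979 0.2334] psi -170.39 tilt 0.45 turn az -9.19 shift [-0.0211 -0.3333  0.0134] w 0.227 q1 0.42 q6 -1.32
```

Emit:
drive_tool(rows=[[0,0,-4.6,0,0,0,0],[0,0,-4.6,0,0,0,0],[0,0,0,-0.0026,-0.037,0,0],[0,0,0,-0.0026,-0.037,0,0],[0,0,0,-0.0026,-0.037,0,0],[0,0,0,-0.0026,-0.037,0,0],[0,0,0,-0.0026,-0.037,0,0],[0,0,0,-0.0026,-0.037,0,0]])

```text
time: 27.17
tool_pos: [0.4625, -0.0096, 0.2272]
tcp_rot: [0.513, -3.096, -0.002]
wrist_force: [1.0, 0.6, -2.0]
width: 0.23
grip_force: 39.7
```

Emit:
drive_tool(rows=[[0,0,0,-0.0026,-0.037,0,0],[0,0,0,-0.0026,-0.037,0,0],[0,0,0,-0.0022,-0.037,0,0],[0,0,0,0,0,0.03,0],[0,0,0,0,0,0.03,0],[0,0,0,0,0,0.02,0],[0,0,0,0,0,0,0],[0,0,0,0,0,0,0]])

```text
time: 27.83
tool_pos: [0.504, -0.1101, 0.1464]
tcp_rot: [0.512, -3.093, -0.005]
wrist_force: [-0.1, 0.5, -1.2]
width: 0.226
grip_force: 39.8
```

```bash
python3 - <<'E'
from fit import *
s=status.read_state();p=read_camera('wrist');save(p,'w8')
z=s['tool_pos'][2]-.026
fit('body_bar',[(p,s)],[.507,-.1107,.33],z)
t=read_camera('top');fit('body_bar',[(t,None)],[.507,-.1107,.33],z);fit('packing_frame',[(t,None)],[.477,-.0242,.33])
go(.5086,-.1102,.09,198.8)
E
```

```text
body_bar [ 0.5021 -0.111   0.3259] deg 18.7 cost 0.107
body_bar [ 0.5057 -0.1109  0.403 ] deg 23.1 cost 0.737
packing_frame [ 0.4766 -0.0203  0.342 ] deg 19.6 cost 0.331
t 28.08 pos [ 0.5081 -0.1109  0.1512] psi -161.17 tilt 0.19 turn az 0.03 shift [-0.0007  0.0005  0.0612] w 0.226 q1 -0.26 q6 -2.16
```

View pics/w8.png

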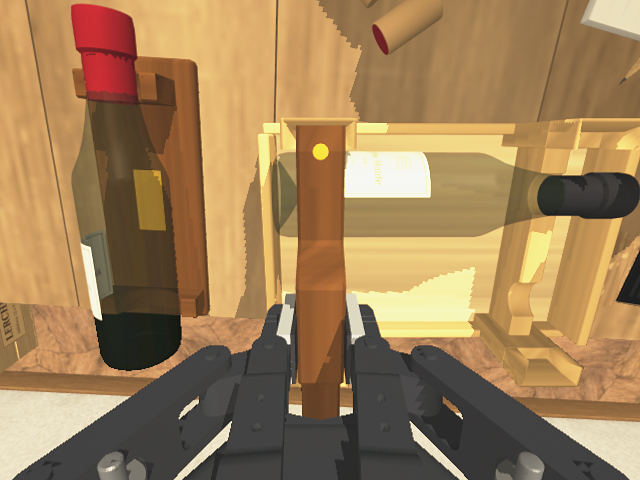

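Bar is in line with both posts of the body slot ((320,130) and below), ready to lower.

Emit:
drive_tool(rows=[[0,0,0,-0.0007,0.0004,0.015,0],[0,0,0,0,0,0.015,0],[0,0,0,0,0,0.01,0],[0,0,0,0,0,0.006,0],[0,0,0,0,0,0.004,0],[0,0,0,0,0,0,0],[0,0,0,0,0,0,0]])

```text
time: 28.67
tool_pos: [0.5076, -0.1103, 0.0997]
tcp_rot: [-0.513, 3.099, -0.0]
wrist_force: [0.7, -0.3, -0.9]
width: 0.224
grip_force: 39.9
```

Emit:
drive_tool(rows=[[0,0,0,0,0,0.004,0],[0,0,0,0,0,0.003,0],[0,0,0,0,0,0.002,0],[0,0,0,0,0,0,0],[0,0,0,0,0,0,0]])

```text
time: 29.08
tool_pos: [0.5077, -0.1104, 0.091]
tcp_rot: [-0.513, 3.099, -0.001]
wrist_force: [-1.2, 0.8, 3.7]
width: 0.229
grip_force: 40.5
```

```bash
python3 - <<'E'
from fit import *
s=status.read_state();print(s['wrist_force'],s['torque'])
go(.5086,-.1102,.0914,198.8)
E
```

```text
[-1.23490247  0.75058981  3.68470806] [0.15769494 0.14505837 0.00547222]
t 29.08 pos [ 0.5077 -0.1104  0.091 ] psi -161.20 tilt 0.05 turn az 0.00 shift [-0.0009 -0.0001 -0.0004] w 0.229 q1 -0.26 q6 -2.16
```

Seated: the contact force appears at the expected height. Release, then go for the white bar.

Emit:
drive_tool(rows=[[0,0,0,0,0,0,0.5],[0,0,0,0,0,0,0.5],[0,0,0,0,0,0,0.5],[0,0,0,0,0,-0.02,0.5],[0,0,0,0,0,-0.04,0.5],[0,0,0,0,0,-0.04,0.5],[0,0,0,0,0,-0.03,0.5],[0,0,0,0,0,0,0.5]])

```text
time: 29.75
tool_pos: [0.5119, -0.1114, 0.2284]
tcp_rot: [-0.511, 3.087, -0.009]
wrist_force: [1.3, -0.2, 0.4]
width: 0.498
grip_force: 0.0
```

```bash
python3 - <<'E'
from fit import *
s=status.read_state();p=read_camera('wrist')
fit('body_bar',[(p,s)],[.507,-.1107,.33],.064);t=read_camera('top');fit('body_bar',[(t,None)],[.507,-.1107,.33],.064)
go(.3690,.2637,.2,189.7)
E
```

```text
body_bar [ 0.5061 -0.1113  0.3279] deg 18.8 cost 0.023
body_bar [ 0.5095 -0.1106  0.3511] deg 20.1 cost 0.298
t 29.95 pos [ 0.5063 -0.1099  0.2188] psi -161.19 tilt 0.13 turn az 9.11 shift [0.0724 0.3914 0.0188] w 0.500 q1 -0.26 q6 -2.16
```

Emit:
drive_tool(rows=[[0,0,4.6,0,0,0,0.5],[0,0,4.5,0,0,0,0.5],[0,0,0,0.0072,0.0391,0,0.5],[0,0,0,0.0072,0.0391,0,0.5],[0,0,0,0.0072,0.0391,0,0.5],[0,0,0,0.0072,0.0391,0,0.5],[0,0,0,0.0072,0.0391,0,0.5],[0,0,0,0.0072,0.0391,0,0.5]])

```text
time: 30.62
tool_pos: [0.4227, 0.1148, 0.2178]
tcp_rot: [0.264, -3.126, 0.001]
wrist_force: [0.1, 1.3, 0.1]
width: 0.502
grip_force: 0.0
```

Emit:
drive_tool(rows=[[0,0,0,0.0072,0.0391,0,0.5],[0,0,0,0.0072,0.0391,0,0.5],[0,0,0,0.0072,0.0391,0,0.5],[0,0,0,0.0072,0.0391,0,0.5],[0,0,0,0,0,0.03,0.5],[0,0,0,0,0,0,0.5],[0,0,0,0,0,0,0.5],[0,0,0,0,0,0,0.5]])

```text
time: 31.28
tool_pos: [0.3698, 0.262, 0.1892]
tcp_rot: [0.265, -3.128, 0.003]
wrist_force: [1.0, -0.3, 0.0]
width: 0.497
grip_force: 0.0
```

```bash
python3 - <<'E'
from fit import *
s=status.read_state();p=read_camera('wrist')
b=fit('neck_bar',[(p,s)],[.369,.2638,.17],.004)
go(b[0],b[1],.0285,189.7)
E
```

```text
neck_bar [0.3677 0.2639 0.1687] deg 9.7 cost 0.031
t 31.38 pos [0.3712 0.2623 0.1907] psi -170.41 tilt 0.02 turn az -0.11 shift [0.0031 0.0022 0.1622] w 0.502 q1 0.56 q6 -1.18
```

Emit:
drive_tool(rows=[[0,0,0,0.0026,0.0018,0.035,0.5],[0,0,0,0,0,0.04,0.5],[0,0,0,0,0,0.04,0.5],[0,0,0,0,0,0.03,0.5],[0,0,0,0,0,0.016,0.5],[0,0,0,0,0,0,0.5],[0,0,0,0,0,0,0.5],[0,0,0,0,0,0,0.5]])

```text
time: 32.05
tool_pos: [0.3695, 0.2649, 0.0311]
tcp_rot: [-0.263, 3.128, 0.002]
wrist_force: [1.2, 0.7, 0.4]
width: 0.498
grip_force: 0.0
```

Emit:
drive_tool(rows=[[0,0,0,0,0,0,0],[0,0,0,0,0,0,0],[0,0,0,0,0,0,0],[0,0,0,0,0,0,0],[0,0,0,0,0,0,0],[0,0,0,0,0,0,0]], force=40)

```text
time: 32.55
tool_pos: [0.3694, 0.2654, 0.0314]
tcp_rot: [-0.266, 3.126, 0.002]
wrist_force: [-0.5, -0.9, 7.2]
width: 0.226
grip_force: 41.4
```

Emit:
drive_tool(rows=[[0,0,0,0,0,-0.01,0],[0,0,0,0,0,-0.03,0],[0,0,0,0,0,-0.04,0],[0,0,0,0,0,-0.04,0],[0,0,0,0,0,-0.04,0],[0,0,0,0,0,-0.04,0],[0,0,0,0,0,0,0],[0,0,0,0,0,0,0]])

```text
time: 33.22
tool_pos: [0.3691, 0.2657, 0.2334]
tcp_rot: [-0.266, 3.124, 0.006]
wrist_force: [-0.4, 0.9, -1.7]
width: 0.226
grip_force: 40.3
```

```bash
python3 - <<'E'
from fit import *
s=status.read_state();print(s['wrist_force'])
p=read_camera('wrist');fit('neck_bar',[(p,s)],[.368,.2638,.17],s['tool_pos'][2]-.0265)
go(.4534,.0496,.23,198.8)
E
```

```text
[-0.41034112  0.90389322 -1.70418184]
neck_bar [0.3675 0.2649 0.1688] deg 9.7 cost 0.087
t 33.32 pos [0.3667 0.264  0.2287] psi -170.28 tilt 0.06 turn az -9.08 shift [-0.013  -0.2309 -0.0013] w 0.223 q1 0.57 q6 -1.17
```

Emit:
drive_tool(rows=[[0,0,-4.6,0,0,0,0],[0,0,-4.5,0,0,0,0],[0,0,0,-0.0021,-0.0385,0,0],[0,0,0,-0.0021,-0.0385,0,0],[0,0,0,-0.0021,-0.0385,0,0],[0,0,0,-0.0021,-0.0385,0,0],[0,0,0,-0.0021,-0.0385,0,0],[0,0,0,-0.0021,-0.0382,0,0]])

```text
time: 33.98
tool_pos: [0.4521, 0.0483, 0.2265]
tcp_rot: [0.513, -3.094, -0.001]
wrist_force: [1.5, 0.4, -1.1]
width: 0.228
grip_force: 40.3
```

Emit:
drive_tool(rows=[[0,0,0,0,0,0.03,0],[0,0,0,0,0,0.03,0],[0,0,0,0,0,0.02,0],[0,0,0,0,0,0,0],[0,0,0,0,0,0,0],[0,0,0,0,0,0,0],[0,0,0,0,0,0,0],[0,0,0,0,0,0,0]])

```text
time: 34.65
tool_pos: [0.455, 0.0504, 0.1509]
tcp_rot: [-0.514, 3.096, -0.0]
wrist_force: [-0.2, 0.3, -1.8]
width: 0.229
grip_force: 40.5
```

```bash
python3 - <<'E'
from fit import *
s=status.read_state();p=read_camera('wrist');save(p,'w9')
fit('neck_bar',[(p,s)],[.453,.0496,.33],s['tool_pos'][2]-.0274)
go(.4541,.0503,.0914,198.8)
E
```

```text
neck_bar [0.4533 0.0497 0.3303] deg 18.9 cost 0.087
t 34.75 pos [0.4548 0.0504 0.1507] psi -161.16 tilt 0.15 turn az 0.04 shift [0.0007 0.0002 0.0593] w 0.225 q1 0.06 q6 -1.84
```

View pics/w9.png

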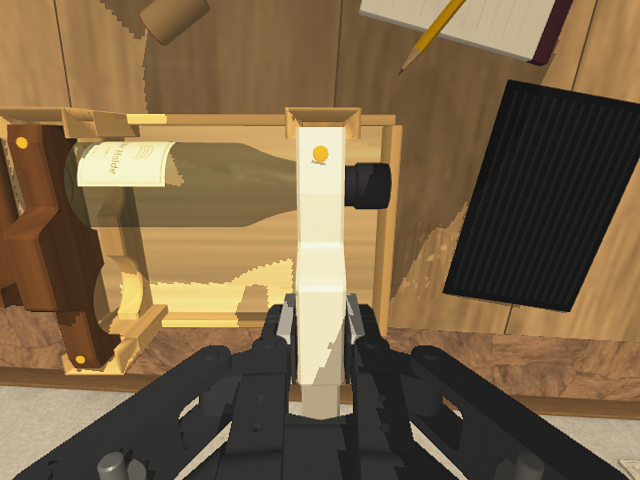

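The white bar (x≈321 px) is in line with its slot at (322,120), and the dark bar is seated at left. Lowering.

Emit:
drive_tool(rows=[[0,0,0,0.0007,0,0.015,0],[0,0,0,0,0,0.015,0],[0,0,0,0,0,0.01,0],[0,0,0,0,0,0.006,0],[0,0,0,0,0,0.004,0],[0,0,0,0,0,0,0],[0,0,0,0,0,0,0]])

```text
time: 35.33
tool_pos: [0.4535, 0.0499, 0.0996]
tcp_rot: [-0.513, 3.099, -0.0]
wrist_force: [0.9, -0.1, -1.3]
width: 0.226
grip_force: 40.5
```

Emit:
drive_tool(rows=[[0,0,0,0,0,0.004,0],[0,0,0,0,0,0.003,0],[0,0,0,0,0,0.002,0],[0,0,0,0,0,0,0],[0,0,0,0,0,0,0]])

```text
time: 35.75
tool_pos: [0.4536, 0.0498, 0.091]
tcp_rot: [-0.513, 3.099, -0.0]
wrist_force: [-1.7, -0.1, 3.8]
width: 0.225
grip_force: 41.1
```

```bash
python3 - <<'E'
from fit import *
s=status.read_state();print(s['wrist_force'],s['torque'])
go(.4541,.0503,.0914,198.8)
E
```

```text
[-1.6542435  -0.10260594  3.80004711] [ 0.04509944  0.22439521 -0.01493477]
t 35.75 pos [0.4536 0.0498 0.091 ] psi -161.19 tilt 0.04 turn az 0.01 shift [-0.0006  0.0003 -0.0004] w 0.225 q1 0.05 q6 -1.84
```

Emit:
drive_tool(rows=[[0,0,0,0,0,0,0.5],[0,0,0,0,0,0,0.5],[0,0,0,0,0,0,0.5],[0,0,0,0,0,-0.02,0.5],[0,0,0,0,0,-0.04,0.5],[0,0,0,0,0,-0.04,0.5],[0,0,0,0,0,-0.04,0.5],[0,0,0,0,0,-0.04,0.5]])

```text
time: 36.42
tool_pos: [0.4527, 0.0499, 0.2718]
tcp_rot: [0.513, -3.099, -0.0]
wrist_force: [1.2, 0.7, -0.0]
width: 0.503
grip_force: 0.0
```

Emit:
drive_tool(rows=[[0,0,0,0,0.03,-0.02,0.5],[0,0,0,0,-0.03,0,0.5],[0,0,0,0,-0.04,0,0.5],[0,0,0,0,-0.03,0,0.5],[0,0,0,0,0,0,0.5],[0,0,0,0,0,0,0.5],[0,0,0,0,0,0,0.5]])

```text
time: 37.0
tool_pos: [0.4754, -0.0162, 0.2899]
tcp_rot: [0.512, -3.099, -0.001]
wrist_force: [-0.3, -0.1, -0.1]
width: 0.499
grip_force: 0.0
```

```bash
python3 - <<'E'
from fit import *
s=status.read_state();p=read_camera('wrist');save(p,'w10')
f=fit('packing_frame',[(p,s)],[.477,-.0242,.328]);fit('body_bar',[(p,s)],[.507,-.1107,.33],.064);fit('neck_bar',[(p,s)],[.453,.0496,.33],.064)
go(.45,.05,.3,198.8);print(s['joint_vel'].round(3))
E
```

```text
packing_frame [ 0.4765 -0.023   0.327 ] deg 18.7 cost 0.011
body_bar [ 0.5056 -0.1111  0.3237] deg 18.5 cost 0.032
neck_bar [0.4516 0.0482 0.3359] deg 19.2 cost 0.035
t 37.2 pos [ 0.4754 -0.0157  0.2901] psi -161.14 tilt 0.02 turn az 0.06 shift [ 0.0029  0.0703 -0.0099] w 0.503 q1 -0.09 q6 -1.99
[ 0.015 -0.008  0.005 -0.003 -0.    -0.   ]
```

View pics/w10.png

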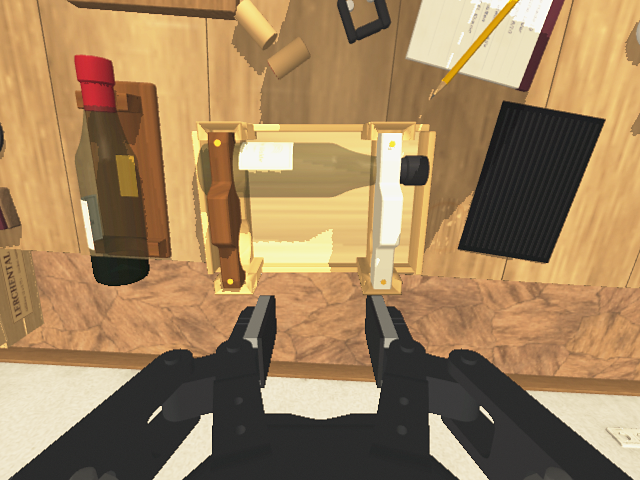

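Both bars sit in their slots (dark at (225,210), white at (388,210)), black bottle in its lane, red bottle in the stand, arm clear. Handing in.

```bash
python3 -c "
from workcell import workorder
print(workorder.finish_job())"
```

```text
the job is handed in; nothing more can be done
None
```

I handed the job in at about 37 s of robot time: the red-capped bottle lies in the stand with its neck in the narrow hollow, both bars are back in their slots, and the black-capped bottle is still in its lane; the hand-in returned no verdict.

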